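# Fit the bayonet pivot pin of a hold-down clamp and hold it home

### The job

The hold-down clamp on the worktop lacks the pivot pin of its swing arm. Take the bayonet pin (the one with the flat wing handle and the cross stud) out of the wooden pin block, push it down through the fork and the arm's lug with its stud in the two slots of the collar, press it in against the spring and turn it a quarter turn clockwise, seen from above, until it stops. Finish while still holding it there, gripped and pressed down so that its head lies flush on the collar, so that I can tighten the locking screw in the collar's side; leave the plain pin, the cutter, the pliers and the jar of nuts alone.

Things in the scene. Friction and masses are not known exactly. Their poses are not given: they have to be found in the camera images.
- pin: steel bayonet pin, 118 mm long, 0.14 to 0.24 kg, upright in one hole of the pin block (which one varies), turned any way. Origin: centre of its lower tip; z up the pin. Shaft 14 mm in diameter, tip tapered to 7 mm over 5 mm; boss 22 mm in diameter from z = 58 to 78 mm; flat round head 48 mm in diameter, z = 78 to 84 mm; wing handle on top. Looks the same after a half turn
- pin_wing (a point): middle of the pin's dark flat wing handle, 101 mm above the tip, axes as the pin's. The wing is 46 mm along x, 12 mm thick along y (grip it across this) and 34 mm high, standing on the head, whose top is 17 mm below this point
- pin_stud (a point): middle of the pin's cross stud, 63 mm above the tip, axes as the pin's. The stud is a 6 mm round rod along x through the boss, 23 mm to each side, parallel to the wing
- pin_head (a point): centre of the underside of the pin's round head, 78 mm above the tip, axes as the pin's
- clamp: grey hold-down clamp, fixed, place and yaw vary. Origin: on the pivot axis, on the worktop; z up, x towards the web behind the pivot, arm about towards -x. Base 110 x 100 x 10 mm (x = -35 to 75 mm), web x = 26 to 46 mm, 70 mm high. Two cheeks (z = 24 to 36 and 58 to 70 mm) and the arm's lug between them have 16.5 mm holes in line on the axis; a steel collar stands on top
- collar_rim (a point): centre of the collar's rim on the pivot axis, 94 mm above the worktop, axes as the clamp's. Collar 48 mm outside, 26 mm inside, 24 mm high. Two slots in its rim, at +x and -x, 42 degrees (9 to 16 mm) wide, let the stud in when the pin's x axis lies along x within about 0.1 rad. Home: the head's underside lies on the rim and the pin's tip is 78 mm below it
- collar_channel (a point): centre of the stud when home, 15 mm below the rim, axes as the clamp's. Under the rim's 8 mm thick lips the stud turns in a channel 12 mm high, clockwise seen from above by about 93 degrees to its stop, not the other way. It clears the lips when the head is less than 4 mm above the rim; if let go, the spring lifts the turned pin by 4 mm
- spring_washer (a joint): washer on a spring inside the collar, its top 6 mm below the rim at rest; m pressed down: 0 at rest, 0.014 when the pin is home. The boss presses on it over the last 14 mm; it pushes back with 3 N at first, 10 N at the end
- swing_arm (a joint): swing of the clamp's arm about the pivot, rad; 0 along the clamp's -x, -0.3 to 0.3 at the start, stiff; it may stay as it is. Its rubber-footed spindle stands 116 mm from the pivot and is 87 mm high
- pin_block: light wooden pin block, fixed (place and yaw vary), 60 mm along x, 170 mm along y, 65 mm high, with two vertical holes of 16.5 mm, 55 mm deep, at y = +45 and -45 mm. Origin: centre of its underside. It may stand left or right of the clamp
- plain_pin: bystander: plain steel pin, 14 mm in diameter and 85 mm long with a small round head of 26 mm, no wing and no stud, standing in the other hole of the block. Origin: centre of its lower tip
- cutter: bystander: yellow cutter knife lying on the worktop, 19 x 140 x 14 mm; origin at its underside
- pliers: bystander: red-handled pliers lying on the worktop, 52 x 169 x 16 mm; origin at their underside
- nut_jar: bystander: small clear jar with a black lid, 54 x 52 x 62 mm; origin at its underside
Things that resemble listed ones, but are neither listed nor needed, are in the scene too. What is shaped like the pin but blue or purple is not meant.

How it is judged (in metres and radians):
On the way, in this order (a step that is already met when the one before it is completed fails the run):
1. the pin's tip is in the hole of the fork's upper cheek (z of pin in the frame of clamp below 0.066 m and horizontal distance between pin and clamp below 0.004 m), for 0.05 s.
2. the pin is through lug and fork and pressed in against the spring, its stud still in line with the slots (z of pin_head in the frame of collar_rim below 0.006 m and value of joint spring_washer above 0.007 m and angle between the x axis of pin and the x axis of clamp, either way round below 0.4 rad), for 0.02 s.
At the end, for the whole second after the job is handed in: The pin is through fork and lug (head and tip within 3 mm of the pivot axis), turned a quarter turn (wing within 15 degrees of square to the slots), head pressed to within 2.5 mm of the collar rim, spring pressed in over 11 mm, and the fingers still grip it with more than 3 N (angle between the x axis of pin and the x axis of clamp, either way round above 1.3 rad and z of pin_head in the frame of collar_rim below 0.0025 m and horizontal distance between pin_head and collar_rim below 0.003 m and horizontal distance between pin and clamp below 0.003 m and value of joint spring_washer above 0.011 m and contact force between the fingers and pin above 3 N); the arm keeps its last pose, push and grip.
It fails at once if the plain pin is taken or shifted by more than 30 mm (distance of plain_pin from where it was at the start of the episode above 0.03 m).
It fails at once if the cutter, the pliers or the jar is shifted by more than 30 mm (distance of any of cutter, pliers, nut_jar from where it was at the start of the episode above 0.03 m).
It also fails if it takes over 54 s, if anything falls off the work surface, if the arm or the gripper's body presses on something with over 40 N, if the wrist force passes 120 N, or if a joint passes its speed limit or range.

### The arm

A 6-joint arm with a two-finger parallel gripper is mounted at the origin on a cart in front of the work surface, level with it; the furniture and walls round the work are solid. World frame = base frame: x ahead of the robot, y to its left, z up, the work surface at z = 0. Lengths are in mm, angles in rad, forces in N, time in s.
With the tool pointing down it reaches from about 350 to 775 mm from the base axis. Payload 7.3 kg.
Tool frame: the origin (TCP) lies midway between the tips of the shut fingers; the grasp point (between the pads) lies 19 mm behind it; z points along the fingers, y is the line along which they close (so a half turn about z gives the same grasp; the last joint's range is limited). The gripper opens to 92 mm and grips with 3 to 60 N. Pads are 19 mm wide; open, the fingers measure 130 mm over their backs; the gripper's body (75 mm by 190 mm) begins 47 mm behind the grasp point.
Start: joints at [-1.315, 0.342, 1.524, -0, 1.275, -0.146], TCP at [205.338, -483.199, 226.741] pointing down, gripper open.
Joint ranges: [-2.53, 2.53], [-0.77, 2.02], [0.04, 2.7], [-1, 4.14], [0.28, 2.66], [-3.11, 3.11]. Speed limits (rad/s): [2.57, 2.57, 3.14, 3.14, 3.14, 3.14].

### API

Orientations are given as [roll, pitch, yaw] about the fixed x, y, z axes, in that order (R = Rz(yaw) Ry(pitch) Rx(roll)).
In Python, from plant import readout, vision, order, models gives the robot as it stands. The module is installed in compiled form; this text tells all that it offers.
- The arm moves only by the tool step_arm, never from a script. Its argument "series" is text: rows parted by semicolons, each of 7 numbers parted by spaces: the gripper's target within -1 to 1 (shut at 1, half-way at 0, fully open at -1), then the shift along the tool's x, y, z each as a share of 80 mm, from -1 to 1, then the turn, a rotation vector about the tool's x, y, z each as a share of 2 pi rad, from -1 to 1. In form: jaw x y z ax ay az; .... A call has 1 to 20 rows; each row is the pose to reach, as a shift and turn from the pose commanded when the call began, along the tool's axes at that moment, turning the shorter way round; what a row does not reach only later rows make up. A row lasts 1/10 s, in which the tool goes at most 50 mm and 8.59 degrees, less where a joint would pass 70% of its speed; a pose out of reach is approached as far as the arm can. A call with a number of a shift or a turn outside -1 to 1 is refused whole. A call with a gripper value outside its range is refused whole. The fingers move at their own pace and stop on an object; the grip force is fixed at half the most. Time passes only in rows, so rows that repeat a pose let the fingers close. It gives the time, the measured TCP pose, the force, the opening and the grip force at its end, in the units of the state.
- readout.get_obs(): the state, without advancing time (a new reading comes with each control period).
- vision.capture(name): name is "scene" or "side" or "wrist"; returns a dict with "frame" (384x512x3 uint8, red, green, blue), "depth" (384x512 float32, mm along the optical axis (not along the pixel's ray), 0 where there is no reading), "fovy" (degrees; the focal length in pixels is half the picture's height over the tangent of half this angle, whatever the lens; pixels are square), "cx", "cy" (the principal point, pixels), "k1" (the pictures are not rectified: a ray, as slopes to the right and down, at radius r is drawn at 1 + k1 r^2 times it, then the intrinsics apply), "rvec" (rotation vector, rad) and "tvec" (3), from world to camera coordinates, as OpenCV has them; the wrist camera has in their place "mount" (4x4, takes a point from camera to tool coordinates, whose origin is the TCP and whose axes are the flange's). Camera axes: x right, y down, z forward; pixel columns grow to the right and rows downward; lengths in mm; the calibration is good to about 2 mm. A picture is of the moment at which its call begins: read the wrist's pose just before it.
- order.close_job(): hands the job in; it is judged then, once.
Trained networks look in a picture, given as the dict that the camera call returned (one of the last four; its "shot" number tells which), for a name from the list of things; names that differ only in an ending like _2 or _b are one class to them, and where a whole thing is asked for, a point or a joint stands for the part that bears it (a point fixed in the world has none). Each returns a list of dicts, best first, with "p" (0 to 1); they miss things now and then, are a little off and sometimes report something else, mostly with a low value. They report only what shows in the picture. A call takes as long as a camera call. They do not tell look-alikes from the thing itself.
- models.look_for(picture, thing): "position" ([column, row] in pixels, amid what is visible of it).
- models.pinpoint(picture, thing): "position" ([column, row] in pixels: a listed point, or the origin of a listed thing).
The state is a dict: "time": time; "joint_positions": joint angles; "dq": joint speeds; "tau": joint torques, N m; "tool_pos": TCP position; "tcp_rot": TCP orientation; "contact_force": force on the tool from outside, world axes, zero at the start; "moment": the same for the moment, N m; "grip_width": finger opening in mm; "finger_force": force on a finger pad.
Only numpy, scipy, OpenCV 4.12 (cv2) and the standard library are available. Lean on these libraries where they do the work, as an engineer would, in place of code of your own. Each camera call takes 0.05 s, during which the arm holds its last target. There are 200 camera calls.

## Working session

There is one attempt and no reset: what is moved stays moved. The work goes in short steps, Python scripts to look and compute and a tool call to move; the robot and the scene stay as the last step left them, time stands still between calls to the robot, and variables do not carry over. Pictures are saved under pics/ and viewed, at most 10 in all, crops included, and the job is handed in when it is done.

Besides the shell and the picture viewer there is one more tool, called after "Call:" as name(argument=value, ...), one argument or row to a line, values as JSON. step_arm: Moves the arm, as the interface text tells. Shift numbers are shares of 80 mm and turn numbers shares of 2 pi rad, none past 1 either way. Its arguments: {"type":"object","properties":{"series":{"type":"string"}},"required":["series"]}

```bash
mkdir -p pics
cat > h.py <<'E'
import numpy as np, cv2
from scipy.spatial.transform import Rotation as R
from plant import readout, vision, order, models
def K(d):
    f=192/np.tan(np.radians(d['fovy'])/2); return f
def ext(d,obs=None):
    # returns Rcw, c (camera->world)
    if 'rvec' in d:
        Rm=cv2.Rodrigues(np.array(d['rvec'],float))[0]; t=np.array(d['tvec'],float).ravel()
        return Rm.T, -Rm.T@t
    M=np.array(d['mount']); T=np.eye(4); T[:3,:3]=R.from_euler('xyz',obs['tcp_rot']).as_matrix(); T[:3,3]=obs['tool_pos']
    W=T@M; return W[:3,:3],W[:3,3]
def ray(d,px,obs=None):
    f=K(d); p=(np.array(px,float)-[d['cx'],d['cy']])/f
    q=p.copy()
    for _ in range(20): q=p/(1+d['k1']*(q@q))
    Rm,c=ext(d,obs); return c,Rm@np.array([q[0],q[1],1.0])
def atz(d,px,z,obs=None):
    c,v=ray(d,px,obs); return c+v*(z-c[2])/v[2]
def atdepth(d,px,obs=None):
    u,v=np.round(px).astype(int); w=d['depth'][max(v-2,0):v+3,max(u-2,0):u+3]; w=w[w>0]
    c,r=ray(d,px,obs); return c+r*np.median(w) if len(w) else None
def cloud(d,obs=None):
    v,u=np.nonzero(d['depth']>0); f=K(d)
    p=np.stack([(u-d['cx'])/f,(v-d['cy'])/f],1); q=p.copy()
    for _ in range(15): q=p/(1+d['k1']*(q**2).sum(1,keepdims=True))
    z=d['depth'][v,u]; P=np.c_[q,np.ones(len(q))]*z[:,None]
    Rm,c=ext(d,obs); return P@Rm.T+c, d['frame'][v,u], np.c_[u,v]
def save(d,n): cv2.imwrite('pics/'+n,d['frame'][:,:,::-1])
E
python3 - <<'E'
from h import *
np.set_printoptions(precision=1,suppress=True)
o=readout.get_obs(); print(o)
for n in ['scene','side']:
    d=vision.capture(n); save(d,n+'1.png'); print(n,ext(d)[1],d['k1'],d['fovy'])
    for t,z in [('pin_wing',None),('pin_head',None),('collar_rim',94),('clamp',0),('pin_block',0),('plain_pin',10)]:
        for r in models.pinpoint(d,t)[:3]: print(t,np.array(r['position']),round(r['p'],2),atdepth(d,r['position']),atz(d,r['position'],z) if z is not None else '')
a=cv2.imread('pics/scene1.png');b=cv2.imread('pics/side1.png')
E
```

```text
{'time': 0.0, 'joint_positions': array([-1.3,  0.3,  1.5, -0. ,  1.3, -0.1]), 'dq': array([ 0., -0., -0., -0., -0., -0.]), 'tau': array([ -0. , -43.1, -24.4,   0.1,   0.1,  -0. ]), 'tool_pos': array([ 205.2, -482.8,  226.1]), 'tcp_rot': array([-3.1, -0. ,  0.4]), 'contact_force': array([0.2, 0.6, 0.4]), 'moment': array([-0. , -0. , -0.1]), 'finger_force': 0.0, 'grip_width': 91.84274223135523}
scene [ 177.5 -853.9 1041. ] -0.04430326400389677 46.13572620736028
pin_wing [255.4 159.9] 0.64 [634.1 150.4 112.3] 
pin_wing [256.  177.6] 0.49 [606.2  79.5 105.5] 
pin_wing [213.5 170.6] 0.45 [491.7 146.2 115.9] 
pin_head [214.8 173.7] 0.71 [495.8 147.4 100.7] 
pin_head [254.8 164.7] 0.71 [632.6 150.3  92.7] 
pin_head [259.5 182.7] 0.53 [615.3  71.7  87.7] 
collar_rim [279.7 239.8] 0.61 [ 577.3 -156.7   84.1] [ 573.2 -163.9   94. ]
clamp [277.1 261. ] 0.74 [ 560.3 -184.5   30.5] [ 571.8 -164.3    0. ]
pin_block [215.7 189.2] 0.68 [486.7 116.8  64.3] [507.  180.7   0. ]
plain_pin [215.3 185.4] 0.64 [490.8 132.   65.8] [508.7 188.4  10. ]
side [ -14.7  279.7 1106.6] -0.025316269254963726 54.20412299846568
pin_wing [208.1 185.4] 0.79 [630.8 158.8 114.1] 
pin_wing [229.7 186.4] 0.51 [617.6  92.7  85.3] 
pin_head [207.1 192.1] 0.77 [627.3 166.8  84.4] 
pin_head [235.  185.2] 0.77 [613.7  75.6  87.2] 
collar_rim [303.9 169.8] 0.74 [ 576.4 -155.7   89. ] [ 573.5 -153.6   94. ]
collar_rim [225.5 222.3] 0.69 [486.  156.5 116.8] [497.5 153.7  94. ]
collar_rim [308.1 174. ] 0.27 [ 559.5 -163.2   82.6] [ 553.1 -158.3   94. ]
clamp [304.4 183.6] 0.96 [ 553.6 -151.6   39.9] [ 574.8 -167.7    0. ]
pin_block [213.9 236.6] 0.97 [481.8 200.1  63.5] [512.  195.3   0. ]
plain_pin [199.7 237. ] 0.55 [497.6 240.2  64.4] [524.3 238.2  10. ]
plain_pin [308.  170.5] 0.19 [ 572.7 -170.1   81.5] [ 613.7 -201.5   10. ]
```

View pics/scene1.png

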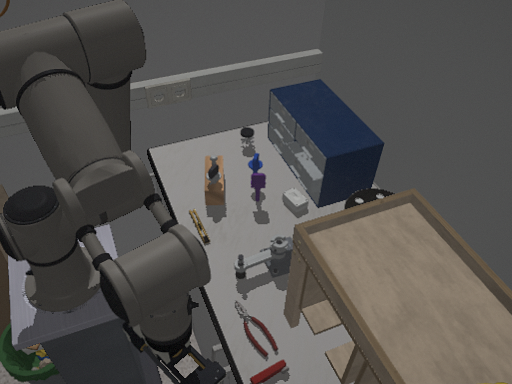

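View pics/side1.png

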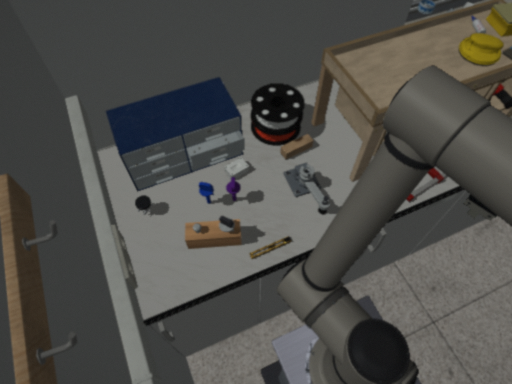

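Run:
```python
from h import *
np.set_printoptions(precision=2,suppress=True)
o=readout.get_obs(); print(o['tcp_rot'])
ps={}
for n,px in [('scene',dict(sp=(240,260),wing=(213.5,168))),('side',dict(sp=(323,208),wing=(226,221),plain=(197,227)))]:
    d=vision.capture(n); P,C,uv=cloud(d)
    for k,v in px.items(): print(n,k,atz(d,v,{'sp':85,'wing':115,'plain':98}[k]),atdepth(d,v))
    for x0,x1,y0,y1 in [(440,560,90,290),]:
        m=(P[:,0]>x0)&(P[:,0]<x1)&(P[:,1]>y0)&(P[:,1]<y1)
        Q=P[m]; t=Q[(Q[:,2]>58)&(Q[:,2]<70)]; print('blocktop',t[:,:2].min(0),t[:,:2].max(0),cv2.minAreaRect(t[:,:2].astype(np.float32)))
        w=Q[(Q[:,2]>100)]; print('wing pts',len(w),w.mean(0),cv2.minAreaRect(w[:,:2].astype(np.float32)))
    g={}
    for xb in range(350,900,50):
        print(xb,[int(np.percentile(s[:,2],95)) if len(s:=P[(P[:,0]//50*50==xb)&(P[:,1]//50*50==yb)])>5 else -1 for yb in range(-550,350,50)])
d=vision.capture('wrist'); print(d['mount'],d['fovy'])
```

```text
[3.14 0.   0.4 ]
scene sp [ 449.81 -181.39   85.  ] [ 452.76 -174.09   74.62]
scene wing [495.96 158.61 115.  ] [492.53 147.7  124.97]
blocktop [452.82 103.71] [558.39 283.35] ((507.98284912109375, 192.30467224121094), (179.69595336914062, 59.42058563232422), 71.47187042236328)
wing pts 98 [490.73 146.45 118.28] ((492.3353576660156, 149.473388671875), (42.677879333496094, 14.602253913879395), 38.03900146484375)
350 [-1, 24, 3, 3, 2, 3, 2, 3, 2, 0, 4, 10, 9, 4, 4, 3, 4, 4]
400 [-1, 25, 15, 14, 15, 15, 3, 57, 4, 4, 12, 13, 12, 6, 4, 4, 4, 4]
450 [3, 12, 7, 13, 3, 3, 3, 83, 4, 4, 4, 4, 4, 119, 127, 67, 4, 3]
500 [346, 346, 346, 345, 346, 3, 11, 58, 11, 4, 4, 4, 4, 95, 124, 96, 68, 3]
550 [321, 321, 321, 322, 347, 3, 12, 95, 95, 4, 4, 3, 106, 4, 5, 5, 65, 3]
600 [321, 321, 321, 322, 347, -1, -1, 73, 72, 4, 4, 4, 117, 107, 118, 4, 4, 4]
650 [321, 321, 322, 322, 347, -1, -1, -1, -1, 4, 4, 26, 19, 5, 106, 4, 3, 61]
700 [321, 321, 322, 322, 347, -1, -1, -1, -1, 4, 117, 129, 133, 130, 129, 4, 4, 52]
750 [321, 322, 322, 322, 348, -1, -1, -1, 126, 4, 209, 211, 212, 211, 211, 209, 208, 209]
800 
[... 942 characters left out ...]
95, 93, 3, 3, 2, 106, 2, 3, 64, 64, 2]
600 [321, 321, 320, 319, 345, 2, 2, 71, 63, 2, 3, 3, 116, 84, 117, 3, 3, 3]
650 [321, 321, 320, 319, 345, 3, 3, 31, 2, 4, 3, 28, 30, 3, 4, 3, 2, 53]
700 [321, 321, 320, 320, 345, 39, 41, 40, 6, 3, 124, 130, 131, 132, 130, 3, 3, 3]
750 [321, 321, 320, 319, 344, 123, 125, 124, 124, 4, 209, 210, 211, 210, 210, 210, 210, 210]
800 [347, 346, 346, 346, 344, 126, 126, 127, 125, 60, 211, 212, 212, 212, 212, 212, 213, 212]
850 [-1, 5, 2, 3, 3, 126, 126, 127, 126, 66, 212, 214, 213, 212, 212, 212, 213, 213]
[[   0.     -0.95   -0.31   85.25]
 [   1.      0.     -0.     -0.6 ]
 [   0.     -0.31    0.95 -158.41]
 [   0.      0.      0.      1.  ]] 63.15618639028637
```

Call:
step_arm(
  series="-1 .86 -.69 -.15 0 0 0;-1 .86 -.69 -.15 0 0 0",
)

```text
time: 1.05
tool_pos: [247.3, -404.3, 238.4]
tcp_rot: [-3.14, -0.0, 0.4]
contact_force: [0.5, 0.6, -0.3]
grip_width: 91.7
finger_force: 0.0
```

Call:
step_arm(
  series="-1 .86 -.69 -.15 0 0 0;-1 .86 -.69 -.15 0 0 0",
)

```text
time: 1.25
tool_pos: [289.4, -325.7, 251.1]
tcp_rot: [3.142, -0.0, 0.402]
contact_force: [-0.4, -0.3, 0.2]
grip_width: 91.9
finger_force: 0.0
```

Call:
step_arm(
  series="-1 .86 -.69 -.15 0 0 0;-1 .86 -.69 -.15 0 0 0",
)

```text
time: 1.45
tool_pos: [331.2, -248.0, 263.3]
tcp_rot: [3.141, -0.001, 0.402]
contact_force: [1.0, 0.8, -0.6]
grip_width: 91.9
finger_force: 0.0
```

Call:
step_arm(
  series="-1 .97 -.04 0 0 0 0;-1 .97 -.04 0 0 0 0",
)

```text
time: 1.65
tool_pos: [402.9, -214.9, 263.5]
tcp_rot: [3.14, -0.002, 0.404]
contact_force: [-0.4, 0.4, 0.4]
grip_width: 91.8
finger_force: 0.0
```

Call:
step_arm(
  series="-1 .97 -.04 0 0 0 0;-1 .97 -.04 0 0 0 0",
)

```text
time: 1.85
tool_pos: [473.3, -181.8, 262.8]
tcp_rot: [3.141, -0.001, 0.403]
contact_force: [0.3, -1.1, 0.6]
grip_width: 91.9
finger_force: 0.0
```

Call:
step_arm(
  series="-1 .97 -.04 0 0 0 0;-1 .97 -.04 0 0 0 0;-1 .97 -.04 0 0 0 0;-1 .97 -.04 0 0 0 0",
)

```text
time: 2.25
tool_pos: [540.9, -149.9, 262.2]
tcp_rot: [-3.141, 0.001, 0.403]
contact_force: [-0.8, -0.5, -0.5]
grip_width: 91.9
finger_force: 0.0
```

Run:
```python
from h import *
np.set_printoptions(precision=2,suppress=True)
o=readout.get_obs(); d=vision.capture('wrist'); save(d,'w1.png'); print(o['tool_pos'],o['tcp_rot'],o['joint_positions'],o['time'])
for t,z in [('collar_rim',94),('clamp',0),('collar_channel',79)]:
    for r in models.pinpoint(d,t)[:2]: print(t,r['position'],r['p'],atz(d,r['position'],z,o),atdepth(d,r['position'],o))
P,C,uv=cloud(d,o)
np.savez('w1.npz',P=P,C=C,uv=uv)
m=(np.abs(P[:,2]-94)<4)&(np.hypot(P[:,0]-575,P[:,1]+158)<45); Q=P[m]; print(len(Q),Q.mean(0),cv2.minEnclosingCircle(Q[:,:2].astype(np.float32)),np.median(Q[:,2]))
```

```text
[ 540.91 -149.9   262.21] [-3.14  0.    0.4 ] [-0.41  0.39  1.36 -0.    1.4   0.76] 2.25
collar_rim [275.0, 158.2] 0.94 [ 568.92 -164.36   94.  ] [ 564.78 -168.35   67.1 ]
clamp [269.6, 144.1] 0.62 [ 569.1  -163.66    0.  ] [ 580.33 -152.98   94.13]
collar_channel [270.4, 149.6] 0.88 [ 573.35 -157.97   79.  ] [ 564.17 -166.37   10.76]
collar_channel [88.9, 195.2] 0.68 [442.41  14.47  79.  ] [407.48  40.22  11.56]
916 [ 570.94 -161.98   94.34] ((570.3220825195312, -162.494140625), 24.138521194458008) 94.4587058085909
```

View pics/w1.png

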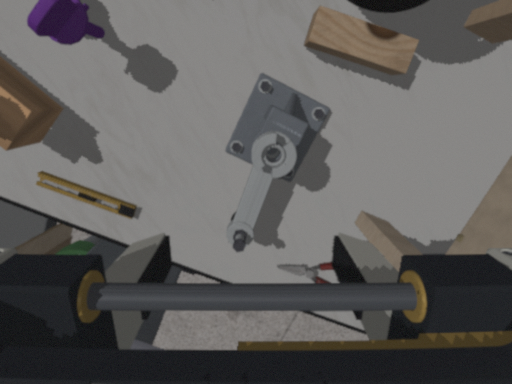

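Run:
```python
from h import *
from scipy.optimize import least_squares
np.set_printoptions(precision=2,suppress=True)
f=np.load('w1.npz');P=f['P']
r=np.hypot(P[:,0]-570.5,P[:,1]+162.5)
Q=P[(np.abs(P[:,2]-94.4)<3)&(r<27)]
g=least_squares(lambda p:np.clip(np.abs(np.hypot(*(Q[:,:2]-p[:2]).T)-18.5)-5.5,0,None),[570.5,-162.5]); print('ctr',g.x)
a=np.degrees(np.arctan2(Q[:,1]-g.x[1],Q[:,0]-g.x[0]))
print(np.histogram(a,36,(-180,180))[0])
B=P[(P[:,2]>6)&(P[:,2]<15)&(r<110)]
from scipy import ndimage
print('base',cv2.minAreaRect(B[:,:2].astype(np.float32)),len(B))
W=P[(P[:,2]>66)&(P[:,2]<74)&(r<70)]; print('web',cv2.minAreaRect(W[:,:2].astype(np.float32)),W.mean(0))
```

```text
ctr [ 570.27 -162.36]
[ 0  7 31 32 31 30 33 29 32 31 33 31 33 31 31 26  0  0  0  7 34 34 36 33
 34 34 31 34 31 29 31 32 32 21  0  0]
base ((553.3712158203125, -161.7205047607422), (100.38269805908203, 185.3531494140625), 87.38526916503906) 3491
web ((581.55224609375, -162.5086212158203), (46.516075134277344, 70.37384796142578), 86.16160583496094) [ 599.68 -162.92   70.52]
```

Call:
step_arm(
  series="-1 .23 -.924 0 0 0 0;-1 .23 -.924 0 0 0 0",
)

```text
time: 2.65
tool_pos: [527.9, -73.9, 263.0]
tcp_rot: [-3.141, -0.0, 0.4]
contact_force: [-0.2, 0.2, -0.6]
grip_width: 91.9
finger_force: 0.0
```

Call:
step_arm(
  series="-1 .23 -.924 0 0 0 0;-1 .23 -.924 0 0 0 0",
)

```text
time: 2.85
tool_pos: [515.8, 2.2, 263.2]
tcp_rot: [-3.141, -0.001, 0.402]
contact_force: [-1.0, -0.9, -0.2]
grip_width: 91.9
finger_force: 0.0
```

Call:
step_arm(
  series="-1 .23 -.924 0 0 0 0;-1 .23 -.924 0 0 0 0",
)

```text
time: 3.05
tool_pos: [503.9, 77.5, 263.2]
tcp_rot: [-3.141, -0.001, 0.402]
contact_force: [0.5, 0.1, -0.7]
grip_width: 91.6
finger_force: 0.0
```

Call:
step_arm(
  series="-1 .23 -.924 .4 0 0 -.041;-1 .23 -.924 .4 0 0 -.041;-1 .23 -.924 .4 0 0 -.041;-1 .23 -.924 .4 0 0 -.041",
)

```text
time: 3.45
tool_pos: [492.9, 150.4, 231.0]
tcp_rot: [3.141, 0.0, 0.659]
contact_force: [-0.4, 0.2, -0.5]
grip_width: 91.8
finger_force: 0.0
```

Run:
```python
from h import *
np.set_printoptions(precision=2,suppress=True)
o=readout.get_obs(); d=vision.capture('wrist'); save(d,'w2.png'); print(o['tool_pos'],o['tcp_rot'],o['joint_positions'],o['time'])
for t,z in [('pin_wing',111),('pin_head',88)]:
    for r in models.pinpoint(d,t)[:2]: print(t,r['position'],r['p'],atz(d,r['position'],z,o),atdepth(d,r['position'],o))
P,C,uv=cloud(d,o)
r=np.hypot(P[:,0]-492,P[:,1]-151)
for lo,hi in [(110,135),(122,135),(91,98),(60,70)]:
    Q=P[(P[:,2]>lo)&(P[:,2]<hi)&(r<(40 if lo>70 else 200))]; print(lo,len(Q),Q.mean(0) if len(Q) else '',cv2.minAreaRect(Q[:,:2].astype(np.float32)),np.median(Q[:,2]),cv2.minEnclosingCircle(Q[:,:2].astype(np.float32)))
```

```text
[492.94 150.36 230.99] [3.14 0.   0.66] [ 0.15  0.32  1.54 -0.    1.28  1.06] 3.45
pin_wing [388.8, 129.8] 0.66 [611.4   88.46 111.  ] [610.14  91.27 117.84]
pin_wing [342.2, 40.8] 0.56 [639.07 169.98 111.  ] [637.01 170.84 118.27]
pin_head [381.0, 129.0] 0.85 [611.48  85.5   88.  ] [608.28  92.85 106.86]
pin_head [332.3, 51.0] 0.75 [633.84 168.56  88.  ] [633.69 168.63  88.6 ]
110 662 [494.22 155.87 126.5 ] ((492.32989501953125, 154.37559509277344), (44.268123626708984, 11.887226104736328), 36.963932037353516) 127.57329996734649 ((492.20111083984375, 154.7133331298828), 22.41815948486328)
122 600 [492.99 154.92 127.26] ((491.9319152832031, 154.0760955810547), (42.173927307128906, 11.887226104736328), 36.963932037353516) 127.74527679505235 ((491.91326904296875, 154.21112060546875), 21.28615951538086)
91 1220 [493.49 154.97  94.44] ((492.2030944824219, 154.272216796875), (46.2829475402832, 47.32802200317383), 38.194000244140625) 94.4532443563568 ((491.6431579589844, 153.75648498535156), 23.912296295166016)
60 7097 [514.52 211.1   65.47] ((547.91845703125, 182.23162841796875), (170.90615844726562, 149.1160888671875), 71.06036376953125) 65.48392876120704 ((540.7035522460938, 184.53883361816406), 107.76607513427734)
```

View pics/w2.png

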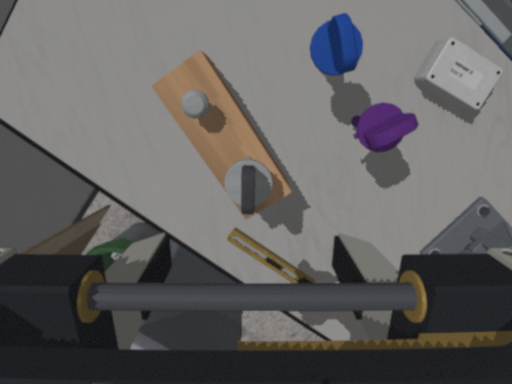

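Call:
step_arm(
  series="-1 .02 -.045 1 0 0 0;-1 .02 -.045 1 0 0 0",
)

```text
time: 3.8
tool_pos: [492.2, 153.2, 149.5]
tcp_rot: [3.141, -0.0, 0.657]
contact_force: [0.7, 0.4, -0.4]
grip_width: 92.1
finger_force: 0.0
```

Call:
step_arm(
  series="-1 0 0 .675 0 0 .0014;-1 0 0 .675 0 0 .0014;-1 0 0 .675 0 0 .0014;1 0 0 .675 0 0 .0014;1 0 0 .675 0 0 .0014;1 0 0 .675 0 0 .0014;1 0 0 .675 0 0 .0014;1 0 0 .675 0 0 .0014;1 0 0 .675 0 0 .0014;1 0 0 .675 0 0 .0014",
)

```text
time: 4.8
tool_pos: [492.2, 154.6, 96.7]
tcp_rot: [3.142, 0.0, 0.651]
contact_force: [0.1, -0.7, -0.2]
grip_width: 40.6
finger_force: 0.0
```

Call:
step_arm(
  series="1 0 0 0 0 0 0;1 0 0 0 0 0 0;1 0 0 0 0 0 0;1 0 0 0 0 0 0;1 0 0 0 0 0 0;1 0 0 0 0 0 0;1 0 0 0 0 0 0",
)

```text
time: 5.5
tool_pos: [492.1, 154.6, 96.6]
tcp_rot: [-3.142, 0.0, 0.651]
contact_force: [0.2, 1.5, -1.2]
grip_width: 11.6
finger_force: 30.0
```

Call:
step_arm(
  series="1 0 0 -.1 0 0 0;1 0 0 -.3 0 0 0;1 0 0 -.6 0 0 0;1 0 0 -1 0 0 0;1 0 0 -1 0 0 0",
)

```text
time: 6.0
tool_pos: [494.5, 154.9, 181.0]
tcp_rot: [3.138, -0.007, 0.651]
contact_force: [1.0, 0.7, -2.4]
grip_width: 12.1
finger_force: 30.0
```

Call:
step_arm(
  series="1 0 0 -.6 0 0 0;1 0 0 -1 0 0 0;1 0 0 -1 0 0 0",
)

```text
time: 6.3
tool_pos: [494.1, 154.8, 260.8]
tcp_rot: [3.137, -0.007, 0.651]
contact_force: [0.7, 0.5, -2.1]
grip_width: 11.8
finger_force: 30.0
```

Call:
step_arm(
  series="1 -.411 .931 0 0 0 0;1 -.411 .931 0 0 0 0",
)

```text
time: 6.5
tool_pos: [510.7, 74.0, 255.3]
tcp_rot: [-3.141, 0.002, 0.652]
contact_force: [1.0, 0.2, -1.6]
grip_width: 12.3
finger_force: 30.0
```

Call:
step_arm(
  series="1 -.411 .931 0 0 0 0;1 -.411 .931 0 0 0 0",
)

```text
time: 6.7
tool_pos: [529.7, -6.4, 254.9]
tcp_rot: [-3.14, 0.002, 0.65]
contact_force: [-0.2, -0.7, -1.8]
grip_width: 11.7
finger_force: 30.0
```

Call:
step_arm(
  series="1 -.411 .931 0 0 0 0;1 -.411 .931 0 0 0 0",
)

```text
time: 6.9
tool_pos: [548.7, -85.8, 254.7]
tcp_rot: [-3.14, 0.002, 0.649]
contact_force: [0.3, 0.7, -1.8]
grip_width: 11.8
finger_force: 30.0
```

Call:
step_arm(
  series="1 -.411 .931 .2 0 0 .1106;1 -.411 .931 .2 0 0 .1106;1 -.411 .931 .2 0 0 .1106;1 -.411 .931 .2 0 0 .1106;1 -.411 .931 .2 0 0 .1106;1 -.411 .931 .2 0 0 .1106;1 -.411 .931 .2 0 0 .1106",
)

```text
time: 7.6
tool_pos: [567.5, -162.0, 239.4]
tcp_rot: [-3.141, 0.002, -0.042]
contact_force: [0.7, -1.4, -2.2]
grip_width: 12.0
finger_force: 30.0
```

```bash
cat > look.py <<'E'
from h import *
import sys
np.set_printoptions(precision=2,suppress=True)
o=readout.get_obs(); d=vision.capture('wrist'); print(o['tool_pos'],o['tcp_rot'],o['joint_positions'],o['time'],o['contact_force'])
save(d,sys.argv[1])
zt=o['tool_pos'][2]; P,C,uv=cloud(d,o); r=np.hypot(*(P[:,:2]-o['tool_pos'][:2]).T)
for n,lo,hi in [('wing',10,40),('head',-8,2)]:
    Q=P[(P[:,2]-zt>lo)&(P[:,2]-zt<hi)&(r<30)]
    if len(Q)>20: print(n,len(Q),Q.mean(0),cv2.minAreaRect(Q[:,:2].astype(np.float32)),np.percentile(Q[:,2],[5,50,95]))
for t in ['pin','pin_head','pin_stud','collar_rim']:
    for q in models.pinpoint(d,t)[:1]: print(t,q['position'],q['p'],atz(d,q['position'],dict(pin=zt-87,pin_head=zt-9,pin_stud=zt-24,collar_rim=94)[t],o))
Q=P[(np.abs(P[:,2]-94.4)<3)&(np.hypot(P[:,0]-570.3,P[:,1]+162.4)<27)]; print('rim',len(Q),Q.mean(0) if len(Q) else '')
E
python3 look.py w3.png
```

```text
[ 567.51 -161.99  239.44] [-3.14  0.   -0.04] [-0.41  0.46  1.31 -0.    1.38  1.2 ] 7.6 [ 0.73 -1.42 -2.22]
wing 2852 [ 579.23 -161.54  265.07] ((571.494140625, -156.81716918945312), (40.15652847290039, 42.0416259765625), 56.92010498046875) [252.3  266.5  275.38]
head 1223 [ 582.64 -161.67  236.83] ((581.3135375976562, -161.58392333984375), (45.26944351196289, 17.74475860595703), 87.46955108642578) [233.78 237.06 238.31]
pin [253.1, 202.6] 0.9 [ 565.88 -162.26  152.44]
pin_head [251.7, 247.3] 0.94 [ 565.26 -161.07  230.44]
pin_stud [252.3, 236.6] 0.94 [ 565.06 -161.45  215.44]
collar_rim [250.4, 181.9] 0.58 [ 567.44 -159.85   94.  ]
rim 961 [ 570.73 -162.3    94.48]
```

View pics/w3.png

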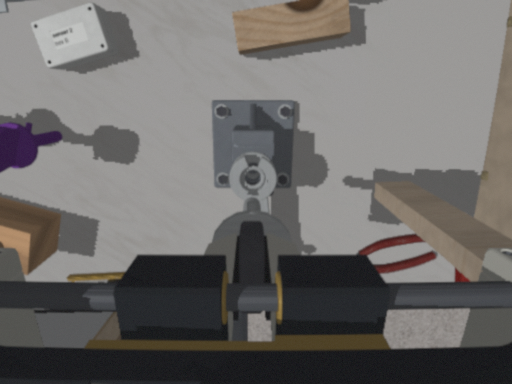

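```bash
cat > fit.py <<'E'
from h import *
from scipy.optimize import least_squares
np.set_printoptions(precision=3,suppress=True)
o=readout.get_obs(); d=vision.capture('wrist'); tp=o['tool_pos']; print(tp,o['tcp_rot'])
P,C,uv=cloud(d,o); D=P-tp
H=P[(D[:,2]>-6)&(D[:,2]<0.5)&(np.hypot(D[:,0],D[:,1])<32)&(D[:,0]>8)]
A=np.c_[H[:,:2]-tp[:2],np.ones(len(H))]; 
s=least_squares(lambda p:A@p-H[:,2],[0,0,tp[2]],loss='soft_l1',f_scale=.5).x; print('plane',s,len(H))
def circ(Q,c0,ro,ri=0,deg=8,lim=None):
    e=[]
    a=np.degrees(np.arctan2(Q[:,1]-c0[1],Q[:,0]-c0[0])); r=np.hypot(Q[:,0]-c0[0],Q[:,1]-c0[1])
    for b in range(-180,180,deg):
        m=(a>=b)&(a<b+deg)
        if m.sum()>4 and (lim is None or abs(b+deg/2)<lim): i=np.argmax(np.where(m,r,0)); e.append(Q[i,:2])
    e=np.array(e); g=least_squares(lambda p:np.hypot(*(e-p[:2]).T)-p[2],[*c0,ro],loss='soft_l1',f_scale=.5)
    g2=least_squares(lambda p:np.hypot(*(e-p[:2]).T)-ro,c0,loss='soft_l1',f_scale=.5); return g.x,g2.x,len(e)
print('head',circ(H,tp[:2]-[1.5,0],24,lim=75))
Q=P[(np.abs(P[:,2]-94.4)<3)&(np.hypot(P[:,0]-570.3,P[:,1]+162.4)<27)]; print('rim',circ(Q,[570.3,-162.4],24))
W=P[(D[:,2]>24)&(D[:,2]<36)&(D[:,0]>5)&(np.hypot(D[:,0],D[:,1])<26)]; print('wing',len(W),W.mean(0),W.min(0),W.max(0))
L=W[np.abs(W[:,1]-W[:,1].mean())<7]; bins=[(lo,L[(L[:,0]>=lo)&(L[:,0]<lo+3),1]) for lo in np.arange(tp[0]+5,tp[0]+23,3)]
print([(round(l),round((b.min()+b.max())/2,2),round(np.ptp(b),1)) for l,b in bins if len(b)>5])
E
python3 fit.py
```

```text
[ 567.951 -162.026  240.569] [ 3.142  0.    -0.043]
plane [ -0.032  -0.    238.732] 1099
head (array([ 566.87 , -160.999,   23.715]), array([ 566.525, -160.994]), 17)
rim (array([ 570.148, -162.234,   23.877]), array([ 570.132, -162.237]), 36)
wing 1313 [ 580.652 -161.748  269.943] [ 572.965 -184.293  264.57 ] [ 588.629 -139.795  276.557]
[(573, np.float64(-161.36), np.float64(11.8)), (576, np.float64(-161.76), np.float64(14.0)), (579, np.float64(-161.18), np.float64(12.6)), (582, np.float64(-161.77), np.float64(11.8)), (585, np.float64(-161.83), np.float64(11.9)), (588, np.float64(-162.43), np.float64(8.0))]
```

```bash
cat >> fit.py <<'E'
for n,m in [('rim',(np.abs(P[:,2]-94.4)<3)&(np.hypot(P[:,0]-570.1,P[:,1]+162.2)<25)),('table',(np.abs(P[:,2])<6)&(np.hypot(P[:,0]-570,P[:,1]+162)<200))]:
    Q=P[m]; A=np.c_[Q[:,:2]-[570,-162],np.ones(len(Q))]; print(n,least_squares(lambda p:A@p-Q[:,2],[0,0,Q[:,2].mean()],loss='soft_l1',f_scale=.5).x,len(Q))
E
python3 fit.py|sed -n '1,3p;7,9p'
```

```text
[ 567.99  -162.074  240.683] [ 3.141 -0.    -0.043]
plane [ -0.025   0.001 238.699] 1096
head (array([ 566.855, -161.066,   23.761]), array([ 566.564, -161.057]), 17)
rim [ 0.001 -0.    94.507] 952
table [0.    0.    0.459] 51845
```

Call:
step_arm(
  series="1 .043 .009 .3 0 .0045 0;1 .043 .009 .6 0 .0045 0;1 .043 .009 .6 0 .0045 0;1 .043 .009 .6 0 .0045 0",
)

```text
time: 8.35
tool_pos: [571.5, -163.1, 193.1]
tcp_rot: [-3.142, -0.028, -0.044]
contact_force: [0.2, 1.0, -2.4]
grip_width: 11.8
finger_force: 30.0
```

```bash
python3 fit.py
python3 - <<'E'
from h import *
d=vision.capture('side'); save(d,'s2.png')
c=d['frame'][120:220,250:370]; cv2.imwrite('pics/s2c.png',cv2.resize(c[:,:,::-1],None,fx=5,fy=5,interpolation=cv2.INTER_CUBIC))
E
```

```text
[ 571.514 -163.068  193.106] [-3.142 -0.028 -0.044]
plane [ -0.01   -0.    191.307] 1106
head (array([ 570.612, -162.083,   23.655]), array([ 570.197, -162.079]), 17)
rim (array([ 570.505, -162.294,   23.747]), array([ 570.281, -162.279]), 30)
wing 1323 [ 583.772 -162.631  222.5  ] [ 576.538 -185.397  217.117] [ 591.827 -140.18   229.083]
[(577, np.float64(-162.4), np.float64(11.8)), (580, np.float64(-162.63), np.float64(14.0)), (583, np.float64(-162.68), np.float64(11.7)), (586, np.float64(-162.86), np.float64(11.9)), (589, np.float64(-162.91), np.float64(11.9))]
rim [-0.004  0.003 94.437] 996
table [0.    0.    0.422] 59127
```

View pics/s2c.png

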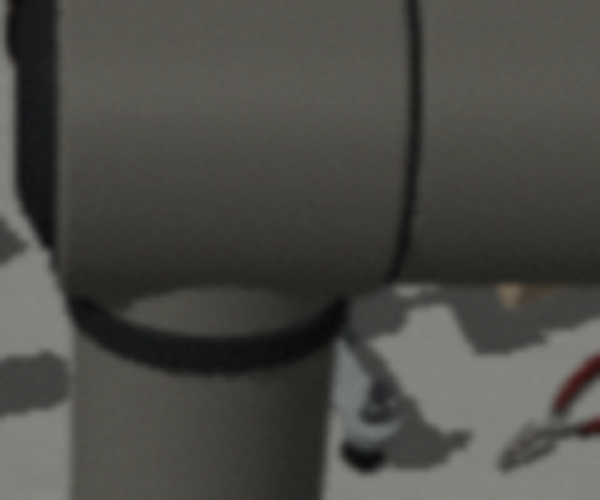

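Call:
step_arm(
  series="1 0 0 .15 0 .001 0;1 0 0 .3 0 .001 0;1 0 0 .4 0 .001 0;1 0 0 .5 0 .001 0;1 0 0 .57 0 .001 0;1 0 0 .57 0 .001 0",
)

```text
time: 9.05
tool_pos: [571.8, -162.9, 145.6]
tcp_rot: [-3.141, -0.031, -0.044]
contact_force: [-3.8, -1.2, -4.8]
grip_width: 11.7
finger_force: 30.0
```

Call:
step_arm(
  series="1 -.019 0 0 0 0 0;1 -.022 0 .1 0 0 0;1 -.025 0 .2 0 0 0;1 -.028 0 .28 0 0 0;1 -.03 0 .34 0 0 0;1 -.03 0 .34 0 0 0",
)

```text
time: 9.65
tool_pos: [571.4, -162.9, 119.0]
tcp_rot: [-3.141, -0.035, -0.044]
contact_force: [0.2, 0.5, -2.8]
grip_width: 11.9
finger_force: 30.0
```

Call:
step_arm(
  series="1 -.002 0 .05 0 0 0;1 -.003 0 .1 0 0 0;1 -.004 0 .14 0 0 0;1 -.006 0 .18 0 0 0;1 -.006 0 .2 0 0 0;1 -.006 0 .2 0 0 0",
)

```text
time: 10.25
tool_pos: [571.7, -163.2, 104.6]
tcp_rot: [3.141, -0.036, -0.044]
contact_force: [-2.7, 0.5, 4.4]
grip_width: 11.9
finger_force: 30.0
```

```bash
python3 fit.py 2>&1 | sed -n '1,3p;5,6p'
```

```text
[ 571.693 -163.217  104.601] [ 3.141 -0.036 -0.044]
plane [ -0.011   0.001 102.686] 1064
head (array([ 570.422, -162.203,   23.628]), array([ 569.971, -162.206]), 17)
wing 1315 [ 583.77  -162.805  133.971] [ 576.73  -185.598  128.609] [ 591.972 -140.385  140.57 ]
[(577, np.float64(-162.55), np.float64(11.8)), (580, np.float64(-162.8), np.float64(14.0)), (583, np.float64(-162.85), np.float64(11.8)), (586, np.float64(-162.97), np.float64(11.9)), (589, np.float64(-163.01), np.float64(11.9))]
```

Call:
step_arm(
  series="1 -.008 0 .02 0 0 0;1 -.01 0 .04 0 0 0;1 -.01 0 .04 0 0 0",
)

```text
time: 10.6
tool_pos: [571.9, -163.3, 102.9]
tcp_rot: [3.14, -0.039, -0.044]
contact_force: [-2.9, 1.3, 14.0]
grip_width: 11.8
finger_force: 30.0
```

Call:
step_arm(
  series="1 0 0 .02 0 0 0;1 0 0 .025 0 0 0;1 -.0013 .008 .025 -.0022 0 .0645;1 -.0013 .008 .025 -.0022 0 .0645;1 -.0013 .008 .025 -.0022 0 .0645;1 -.0055 .0147 .025 -.0045 0 .129;1 -.0055 .0147 .025 -.0045 0 .129;1 -.0055 .0147 .025 -.0045 0 .129",
)

```text
time: 11.4
tool_pos: [572.5, -165.8, 102.4]
tcp_rot: [-3.139, -0.043, -0.861]
contact_force: [-3.7, -2.2, 19.7]
grip_width: 12.1
finger_force: 30.0
```

```bash
cat > fit2.py <<'E'
from h import *
from scipy.optimize import least_squares
np.set_printoptions(precision=3,suppress=True)
o=readout.get_obs(); d=vision.capture('wrist'); tp=o['tool_pos']; print(tp,o['tcp_rot'],o['joint_positions'][5],o['contact_force'],o['moment'],o['finger_force'],o['time'])
P,C,uv=cloud(d,o); y=o['tcp_rot'][2]; ux=np.array([np.cos(y),np.sin(y)]); uy=np.array([-ux[1],ux[0]])
D=np.c_[(P[:,:2]-tp[:2])@ux,(P[:,:2]-tp[:2])@uy,P[:,2]]
H=D[(np.abs(D[:,2]-100.5)<4)&(np.hypot(D[:,0],D[:,1])<32)&(D[:,0]>8)]
A=np.c_[H[:,:2],np.ones(len(H))]; s=least_squares(lambda p:A@p-H[:,2],[0,0,100],loss='soft_l1',f_scale=.5).x
a=np.degrees(np.arctan2(H[:,1],H[:,0])); r=np.hypot(H[:,0],H[:,1]); e=[]
for b in range(-72,72,8):
    m=(a>=b)&(a<b+8)
    if m.sum()>4: e.append(H[np.argmax(np.where(m,r,0)),:2])
e=np.array(e); g=least_squares(lambda p:np.hypot(*(e-p).T)-23.7,[0,0],loss='soft_l1',f_scale=.5).x
W=D[(D[:,2]>tp[2]+24)&(D[:,2]<tp[2]+36)&(D[:,0]>5)&(D[:,0]<22)&(np.abs(D[:,1])<9)]
bb=[(l,(q.min()+q.max())/2) for l in range(6,21,3) if len(q:=W[(W[:,0]>=l)&(W[:,0]<l+3),1])>5]
wy=np.polyfit(*np.array(bb).T,1)[0] if len(bb)>2 else np.nan
print('plane(tool xy)',s,'world tilt',s[0]*ux+s[1]*uy,'head ctr rel',g,'world',tp[:2]+g[0]*ux+g[1]*uy,'wing yaw',y+wy)
E
python3 fit2.py
```

```text
[ 572.465 -165.806  102.414] [-3.139 -0.043 -0.861] 2.040028990423745 [-3.707 -2.152 19.742] [-0.128  0.841  0.143] 30.01436412334442 11.4
plane(tool xy) [ -0.047   0.001 101.121] world tilt [-0.03   0.037] head ctr rel [-3.057  0.999] world [ 571.229 -162.837] wing yaw -0.7561391460470613
```

Call:
step_arm(
  series="1 -.008 .005 0 0 .0016 0;1 -.012 .008 0 -.001 .003 .025;1 -.016 .01 0 -.002 .003 .05;1 -.02 .012 0 -.003 .003 .075;1 -.024 .014 0 -.004 .003 .1;1 -.029 .0146 0 -.0048 .0032 .125;1 -.029 .0146 0 -.0048 .0032 .138;1 -.029 .0146 0 -.0048 .0032 .138;1 -.029 .0146 0 -.0048 .0032 .138",
)

```text
time: 12.35
tool_pos: [569.4, -165.3, 102.5]
tcp_rot: [-3.127, -0.056, -1.723]
contact_force: [-6.7, -2.8, 20.8]
grip_width: 12.1
finger_force: 30.0
```

```bash
python3 fit2.py
```

```text
[ 569.444 -165.26   102.477] [-3.127 -0.056 -1.723] 2.9404981940261203 [-6.661 -2.809 20.847] [-0.399  1.308  0.074] 30.035994350910187 12.35
plane(tool xy) [ -0.053   0.013 101.398] world tilt [0.021 0.051] head ctr rel [-4.009  0.403] world [ 570.452 -161.359] wing yaw -1.6368348193653326
```

Call:
step_arm(
  series="1 0 0 0 -.0012 .0025 0;1 0 0 .005 -.0024 .005 0;1 0 0 .005 -.0024 .005 0;1 0 0 .005 -.0024 .005 0",
)

```text
time: 12.8
tool_pos: [569.6, -165.4, 102.3]
tcp_rot: [3.141, -0.088, -1.723]
contact_force: [-5.9, -4.0, 21.3]
grip_width: 11.9
finger_force: 30.0
```

```bash
python3 fit2.py
```

```text
[ 569.606 -165.366  102.281] [ 3.141 -0.088 -1.723] 2.9786434341369237 [-5.864 -3.952 21.281] [-0.429  1.174  0.037] 30.010250508785248 12.8
plane(tool xy) [ -0.047   0.001 101.56 ] world tilt [0.008 0.047] head ctr rel [-4.237  0.357] world [ 570.602 -161.232] wing yaw -1.6528796433538901
```

```bash
cat >> fit2.py <<'E'
r=np.hypot(D[:,0],D[:,1])
for n,m in [('table',(np.abs(D[:,2])<10)&(r<250)),('base',(np.abs(D[:,2]-10.5)<4)&(r<90)),('web',(np.abs(D[:,2]-71)<4)&(r<60))]:
    Q=D[m]
    if len(Q)>50: A=np.c_[Q[:,:2],np.ones(len(Q))]; print(n,len(Q),least_squares(lambda p:A@p-Q[:,2],[0,0,0],loss='soft_l1',f_scale=.5).x)
print('head n',len(H),np.c_[e][::3].tolist())
c,rr=ext(d,o)[1],0
for l in range(8,26,3):
    q=H[(H[:,0]>=l)&(H[:,0]<l+3)&(np.abs(H[:,1])>8)]; print(l,len(q),np.median(q[:,2]) if len(q) else '')
cv2.imwrite('pics/w5.png',d['frame'][:,:,::-1])
E
python3 fit2.py
```

```text
[ 569.611 -165.404  102.281] [ 3.141 -0.088 -1.723] 2.9785907574397843 [-7.226 -3.85  21.558] [-0.402  1.156  0.138] 30.010343492031097 12.85
plane(tool xy) [ -0.047  -0.003 101.527] world tilt [0.004 0.047] head ctr rel [-4.264  0.403] world [ 570.658 -161.251] wing yaw -1.6470478402094064
table 109741 [-0.001  0.001  0.565]
base 5495 [-0.001 -0.    10.52 ]
web 1883 [-0.008 -0.053 72.213]
head n 874 [[8.080963489541933, -19.731071193048834], [13.962410529798282, -14.922598912232303], [18.3355253266107, -7.083983683474328], [19.439520335419992, 0.1816156106732645], [17.503769897752328, 10.30396052936112], [12.839461673381349, 16.976529510087367]]
8 201 100.93974968795109
11 176 100.93822295013551
14 113 100.592051474371
17 23 99.30487696832927
20 0 
23 0
```

View pics/w5.png

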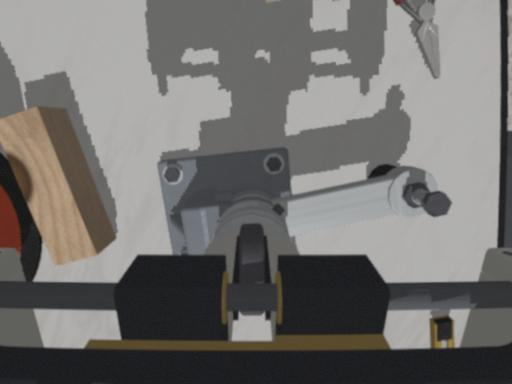

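Call:
step_arm(
  series="1 .006 .003 0 0 0 0;1 .011 .006 .003 0 0 0;1 .011 .006 .003 0 0 0",
)

```text
time: 13.2
tool_pos: [569.6, -165.4, 102.2]
tcp_rot: [-3.141, -0.087, -1.724]
contact_force: [-4.0, -0.8, 22.1]
grip_width: 12.1
finger_force: 30.0
```

```bash
cat >> fit2.py <<'E'
def edge(z,c0,lim):
    Q=D[np.abs(D[:,2]-z)<1.5]; v=Q[:,:2]-c0; a=np.degrees(np.arctan2(v[:,1],v[:,0])); r=np.hypot(*v.T); E=[]
    for b in range(-lim,lim,6):
        m=(a>=b)&(a<b+6)&(r<28)
        if m.sum()>2: E.append(Q[np.argmax(np.where(m,r,0)),:2])
    E=np.array(E); return least_squares(lambda p:np.hypot(*(E-p).T)-23.8,c0,loss='soft_l1',f_scale=.5).x,len(E)
print('head',edge(100.8,[-4,0],60),'rim',edge(94.4,[-3,0],60))
E
python3 fit2.py | sed -n '1,2p;7,20p'
```

```text
[ 569.57  -165.434  102.233] [-3.141 -0.087 -1.724] 2.9771036147775725 [-3.956 -0.773 22.083] [0.115 0.752 0.105] 30.00778466463089 13.2
plane(tool xy) [ -0.052   0.001 101.556] world tilt [0.009 0.052] head ctr rel [-4.353  0.46 ] world [ 570.688 -161.202] wing yaw -1.6478784182844108
8 205 100.89668847316457
11 178 100.91356128664997
14 108 100.59787579201043
17 19 100.187383124815
20 0 
23 0 
head (array([-4.565,  0.433]), 20) rim (array([-3.29 ,  0.363]), 20)
```

```bash
python3 -c "
from plant import order; print(order.close_job())"
```

```text
the job is handed in; nothing more can be done
None
```

The bayonet pin is through the fork and lug, turned about 92° clockwise, and still gripped at 30 N and pressed down, with its head about 0.5 mm above the collar rim and about 1.3 mm off its centre by the last camera measurements. The job is handed in, but no verdict came back.

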